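# Fit the snap ring that holds the drive disc of a bench rotator

## Task

Refit the loose snap ring on the bench rotator: pinch its two upright tangs together so that the ring spreads, lower it spread over the spindle end and press the sprung drive disc down with it to the disc's stop, gently and without forcing it, then let the ring close into the spindle's groove so that it alone keeps the disc down. Let go of everything and leave the bottle, timer, dish and stopper where they are.

Things in the scene. Friction and masses are not known exactly. Their poses are not given: they have to be found in the camera images.
- rotator: White motor housing 125 x 110 mm, fixed on the bench. Origin: bench level on the axis of its upright steel spindle; z along it. The spindle is clamped at an unmeasured height, new every time. It ends in a head 36 mm across, 9 mm high (top 3.5 mm chamfered to 29 mm), with a 31 mm groove right below. Pressing it with more than 25 N is too much.
- housing_top (a point): Top of the housing's collar on the spindle axis, 61.5 mm above the bench, fixed. The drive disc's top at rest lies 39 to 67 mm above it (unmeasured), the spindle end 11 mm above the disc's top.
- disc_press (a joint): How far the flat aluminium drive disc (108 mm across, 8 mm thick, round the spindle) is pushed down: 0 at rest, 0.007 m at its hard stop. Its spring lifts with about 2 N net at rest, 4 N just before the stop. At rest only 2 mm of the groove is open, at the stop 9 mm. A fitted ring keeps it at 0.003 to 0.0065 m.
- clip: Loose steel snap ring lying flat, 92 x 60 mm, 65 g: two curved jaws 5 mm thick, bore 30 mm closed, spring hinge at (+36, 0) mm; at the other end the arms cross (up to 10 mm above the underside) and end in two upright tangs. Origin: centre of the closed bore, underside; x from tangs to hinge. Origin and axes belong to the left (+y) jaw, turned -0.18 rad from the midline when fully spread.
- clip_spread (a joint): Angle between the jaws: 0 closed, 0.36 rad fully spread (own hinge stop); near 0.21 the bore just equals the spindle head; closed in the groove 0.04 to 0.07. Pinching the tangs spreads it: about 5 N to start, 10 N at the stop.
- tang_a (a point): Top of the left jaw's tang: upright steel plate 14 mm wide, 4 mm thick, from the underside up to 38 mm, at (-42, -26) mm when closed (the arms cross), moving in to (-45, -12) mm from the midline when fully spread. The outer faces are then parallel, 28 mm apart outside; 56 mm when closed. Keep fingertips 12 mm or more above the underside, clear of the arms.
- tang_b (a point): Top of the right jaw's tang, the same plate at (-42, +26) mm when closed, (-45, +12) mm when fully spread. Closing line of a pinch: from tang_a to tang_b.
- jaw_a (a point): Middle of the inner face of the left (+y) jaw, underside level. When fully spread, the point midway between jaw_a and jaw_b is the bore's centre, and the bore clears the spindle head by about 2 mm all round. In the groove each lies 15.5 to 17 mm from the spindle axis.
- jaw_b (a point): Middle of the inner face of the right (-y) jaw, at underside level.
- bottle_c: Brown bottle, 44 mm wide, 85 mm high, a bystander; origin under its centre.
- timer: Flat bench timer, 52 x 68 x 16 mm, a bystander; origin under its centre.
- petri: Closed petri dish, 87 mm across, 15 mm high, a bystander; origin under its centre.
- stopper: Rubber stopper, 29 mm wide, 26 mm high, a bystander; origin under its centre.
Not all that is in view belongs to the job. What is shaped like the clip but red is not meant.

How it is judged:
By the outcome, as a careful person would: the job done as asked, in the order asked, and still so for the second after the job is handed in, with the robot touching nothing.
It also fails if it takes over 51 s, if anything falls off the work surface, if the arm or the gripper's body presses on something with over 40 N, if the wrist force passes 120 N, or if a joint passes its speed limit or range.

## Robot

A 6-joint arm with a two-finger parallel gripper is mounted at the origin on a cart in front of the work surface, level with it; the furniture and walls round the work are solid. World frame = base frame: x ahead of the robot, y to its left, z up, the work surface at z = 0. Lengths are in mm, angles in rad, forces in N, time in s.
With the tool pointing down it reaches from about 275 to 750 mm from the base axis. Payload 10.2 kg.
Tool frame: the origin (TCP) lies midway between the tips of the shut fingers; the grasp point (between the pads) lies grip_depth behind it (grip_depth is the distance from the TCP to the grasp point, in mm); z points along the fingers, y is the line along which they close (so a half turn about z gives the same grasp; the last joint's range is limited). The gripper opens to 85 mm and grips with 20 to 120 N. Pads are 22 mm wide; open, the fingers measure 114 mm over their backs; the gripper's body (76 mm by 85 mm) begins 54 mm behind the grasp point. The pads swing forward as they close: fully open they stand 13 mm farther back than shut.
Start: joints at [1.039, 0.313, 1.498, -0, 1.331, -0.223], TCP at [159.568, 500.169, 195.894] pointing down, gripper open.
Joint ranges: [-2.94, 2.94], [-0.97, 2.17], [0.19, 2.56], [-1.23, 4.37], [0.02, 3.11], [-2.88, 2.88]. Speed limits (rad/s): [2.39, 2.39, 3.01, 3.14, 3.14, 3.14].

## Interface

Orientations are given as a unit quaternion [w, x, y, z].
In Python, from rig import * gives the robot as it stands.
- The arm moves only by the tool servo_tool, never from a script. Its argument "commands" is a list of rows, each a list of 3 entries, a list of its own where there are three numbers: the gripper command: -1 is fully open, 1 is shut, values between are in proportion, then the shift along the tool's x, y, z in m, then the turn, a rotation vector about the tool's x, y, z in units of 6 degrees (1.0 is 6 degrees). In form: [[grip, [dx, dy, dz], [ax, ay, az]], ...]. A call has 1 to 10 rows; each row shifts and turns the commanded pose from where the row before left it, along the tool's axes as they then stand; what a row does not reach is not made up. A row lasts 1/12 s, in which the tool goes at most 41.7 mm and 7.16 degrees, less where a joint would pass 70% of its speed; a pose out of reach is approached as far as the arm can. A call is refused whole if a number of a shift passes 0.0417 or a number of a turn 1, either way. A call with a gripper value outside its range is refused whole. The fingers move at their own pace and stop on an object; "squeeze" is the grip in N (left out, the last holds). Time passes only in rows, so rows that do not move let the fingers close. It gives the time, the measured TCP pose, the force, the opening and the grip force at its end, in the units of the state.
- sense(): the state, without advancing time (a new reading comes with each control period).
- capture(name): name is "scene" or "top" or "wrist"; returns a dict with "pixels" (400x640x3 uint8, red, green, blue), "z_map" (400x640 float32, mm along the optical axis (not along the pixel's ray), 0 where there is no reading), "fx", "fy", "cx", "cy" (pixels), "distortion" ([k1, k2, p1, p2, k3] as OpenCV has them; the pictures are not rectified), "rvec" (rotation vector, rad) and "tvec" (3), from world to camera coordinates, as OpenCV has them; the wrist camera has in their place "T_tool_cam" (4x4, takes a point from camera to tool coordinates, whose origin is the TCP and whose axes are the flange's). Camera axes: x right, y down, z forward; pixel columns grow to the right and rows downward; lengths in mm; the calibration is good to about 2 mm. A picture is of the moment at which its call begins: read the wrist's pose just before it.
- finish_job(): hands the job in; it is judged then, once.
The state is a dict: "time_s": time; "joints": joint angles; "dq": joint speeds; "tau": joint torques, N m; "eef_pos": TCP position; "ee_rot": TCP orientation; "force": force on the tool from outside, world axes, zero at the start; "wrist_torque": the same for the moment, N m; "grip_width": opening from 0.0 (shut) to 1.0 (fully open); "grip_force": force on a finger pad.
Only numpy, scipy, OpenCV 4.12 (cv2) and the standard library are available. Lean on these libraries where they do the work, as an engineer would, in place of code of your own. Each camera call takes 0.05 s, during which the arm holds its last target. There are 200 camera calls.

## Working session

There is one attempt and no reset: what is moved stays moved. The work goes in short steps, Python scripts to look and compute and a tool call to move; the robot and the scene stay as the last step left them, time stands still between calls to the robot, and variables do not carry over. Pictures are saved under pics/ and viewed, at most 10 in all, crops included, and the job is handed in when it is done.

Besides the shell and the picture viewer there is one more tool, called after "Request:" by a JSON object that holds its "name" and its "arguments". servo_tool: Moves the arm, as the interface text tells. Its arguments: {"type":"object","properties":{"commands":{"type":"array"},"squeeze":{"type":"number"}},"required":["commands"]}

```bash
ls; mkdir -p pics
cat > h.py <<'E'
from rig import *
import numpy as np, cv2
from scipy.spatial.transform import Rotation as R
def rot(q): return R.from_quat([q[1],q[2],q[3],q[0]])
def cam(name):
    s=sense(); c=capture(name)
    K=np.array([[c['fx'],0,c['cx']],[0,c['fy'],c['cy']],[0,0,1.]]); D=np.array(c['distortion'],float)
    if name=='wrist':
        T=np.array(c['T_tool_cam']); Rt=rot(s['ee_rot']).as_matrix()
        Rc=Rt@T[:3,:3]; o=Rt@T[:3,3]+np.array(s['eef_pos'])
    else:
        Rw=cv2.Rodrigues(np.array(c['rvec'],float))[0]; Rc=Rw.T; o=-Rw.T@np.array(c['tvec'],float).ravel()
    return dict(im=c['pixels'],z=c['z_map'],K=K,D=D,R=Rc,o=o,s=s)
def rays(c,uv):
    p=cv2.undistortPoints(np.array(uv,float).reshape(-1,1,2),c['K'],c['D']).reshape(-1,2)
    return np.c_[p,np.ones(len(p))]@c['R'].T
def onplane(c,uv,h):
    d=rays(c,uv); return c['o']+d*((h-c['o'][2])/d[:,2])[:,None]
def cloud(c):
    v,u=np.mgrid[0:400,0:640]; d=rays(c,np.c_[u.ravel(),v.ravel()])
    P=(c['o']+d*c['z'].reshape(-1,1)).reshape(400,640,3); P[c['z']<=0]=np.nan; return P
def save(n,im): cv2.imwrite('pics/'+n+'.png',cv2.cvtColor(im,cv2.COLOR_RGB2BGR))
E
python3 - <<'E'
from h import *
a=cam('top');b=cam('scene')
np.savez('v.npz',top=a['im'],scene=b['im'])
save('top',a['im']);save('scene',b['im'])
s=sense();print(s); print(a['o'],b['o'])
E
```

```text
pics
{'time_s': 0.1, 'joints': array([ 1.03858805e+00,  3.13348314e-01,  1.49835512e+00, -2.40293154e-05,
        1.33101230e+00, -2.23373349e-01]), 'dq': array([ 0.00071319, -0.00174752, -0.00234049, -0.00017165,  0.00187916,
        0.00097855]), 'tau': array([ 2.09615377e-03, -4.12905800e+01, -2.60141248e+01, -2.21972005e-04,
        3.09051793e-03, -1.00413118e-05]), 'eef_pos': array([159.43640671, 499.91927246, 195.41798532]), 'ee_rot': array([-1.96288275e-04,  1.53801673e-01,  9.88101579e-01, -5.26247054e-04]), 'force': array([ 0.50968193,  0.24199309, -0.02868086]), 'wrist_torque': array([-0.01043792,  0.00239239,  0.06718509]), 'grip_force': 0.0, 'grip_width': 1.0026068827474464}
[422.65179123   3.76269365 967.42967167] [ -37.31945394 -480.81279604  496.18741295]
```

View pics/top.png

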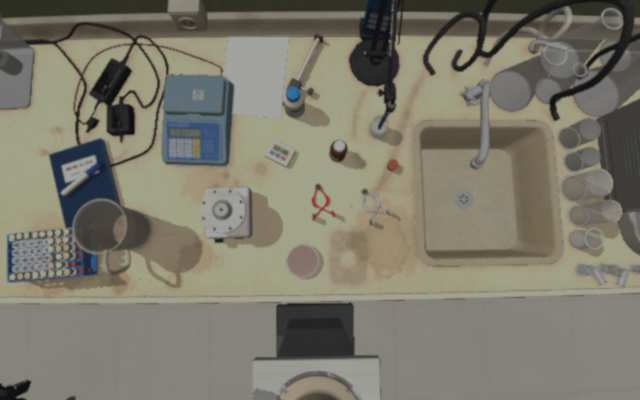

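View pics/scene.png

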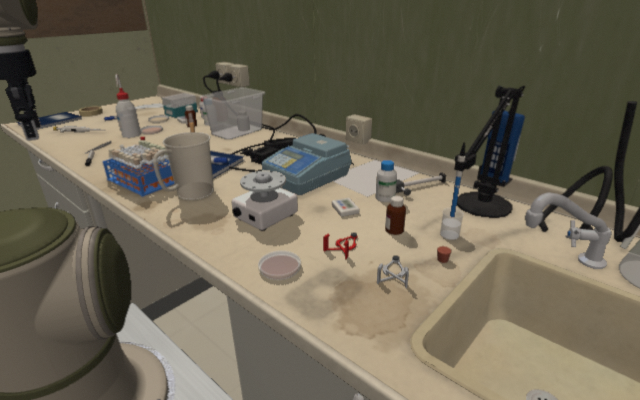

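The top view shows the rotator spindle at about (222,209), the grey clip at (373,205) and the red decoy at (321,203). The dish is at (304,261), the timer at (280,152), the bottle at (339,150) and the stopper at (393,165). The scene view shows the grey clip at (394,272) and the disc at (263,181).

Run:
```python
from h import *
a=cam('top');b=cam('scene')
P=cloud(a)
for n,uv in dict(spindle=(222,209),clip=(373,205),red=(321,203),dish=(304,261),timer=(280,152),bottle=(339,150),stopper=(393,165)).items():
    print(n,P[uv[1],uv[0]].round())
sub=P[180:245,195:258].reshape(-1,3)
print('housing z pct',np.nanpercentile(sub[:,2],[50,80,90,95,99,100]))
PB=cloud(b)
sb=PB[165:200,235:290]; print('scene', np.nanpercentile(sb[...,2],[50,80,90,95,99,100]))
# points above 95mm of spindle
for nm,Q in (('top',sub),('scene',sb.reshape(-1,3))):
  for lo,hi in ((95,103),(103,110),(110,118),(118,126),(126,134),(134,142),(142,150)):
    m=(Q[:,2]>lo)&(Q[:,2]<hi); 
    if m.sum(): print(nm,lo,m.sum(),Q[m].mean(0).round(1))
c1=cv2.resize(a['im'][180:240,340:410],None,fx=6,fy=6,interpolation=cv2.INTER_CUBIC)
c2=cv2.resize(b['im'][245:295,360:425],None,fx=6,fy=6,interpolation=cv2.INTER_CUBIC)
c1=cv2.copyMakeBorder(c1,0,0,0,0,0)
H=max(c1.shape[0],c2.shape[0])
pad=lambda i:cv2.copyMakeBorder(i,0,H-i.shape[0],0,0,cv2.BORDER_CONSTANT)
m=np.hstack([pad(c1[:,:400]),pad(c2)[:,:400]]); print(m.shape)
save('crop',m)
```

```text
spindle [517. 212. 114.]
clip [ 536. -154.   -1.]
red [543. -18.  -4.]
dish [394.  27.  15.]
timer [677.  88.  11.]
bottle [661. -62.  84.]
stopper [ 636. -205.   27.]
housing z pct [ 56.89286657 103.49521948 104.80369653 106.77300989 114.88574339
 116.96404765]
scene [ 62.691014   102.98966619 103.68011318 107.65573063 114.38622846
 115.32859374]
top 95 691 [514.3 212.8 101.8]
top 103 833 [518.  214.7 104.3]
top 110 180 [516.8 214.  113.6]
scene 95 405 [508.  201.8 101.4]
scene 103 297 [511.5 207.8 103.9]
scene 110 82 [514.1 210.1 113.2]
(360, 790, 3)
```

View pics/crop.png

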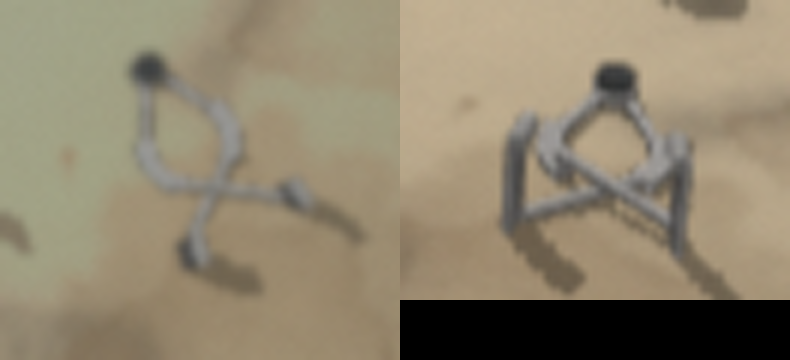

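The crop shows the dark hinge at top pixel (364.7,191.7), the tangs at (388.3,211.7) and (372,221.7), and the bore near (371.7,204).

Run:
```python
from h import *
a=cam('top')
h=onplane(a,[(364.7,191.7)],8)[0]; t=onplane(a,[(388.3,211.7),(372,221.7)],36); bo=onplane(a,[(371.7,204.2)],4)[0]
print('hinge',h,'tangs',t,'sep',np.linalg.norm(t[0]-t[1]),'bore',bo)
m=t.mean(0); d=(h-m)[:2]; print('hinge-tang dist (78)',np.linalg.norm(d),'yaw',np.arctan2(d[1],d[0]), 'tangline', np.arctan2(*(t[1]-t[0])[[1,0]]))
s=sense(); Rt=rot(s['ee_rot']).as_matrix(); print('tool axes',Rt.round(3).tolist(),s['eef_pos'])
c=capture('wrist'); print(np.array(c['T_tool_cam']).round(3).tolist(),c['fx'])
# circle fit of disc: points z>100 in top
P=cloud(a);sub=P[170:255,185:268].reshape(-1,3)
q=sub[(sub[:,2]>99)&(sub[:,2]<109)][:,:2].astype(np.float32); print('disc',cv2.minEnclosingCircle(q))
q=sub[(sub[:,2]>111)][:,:2].astype(np.float32); print('head',cv2.minEnclosingCircle(q))
```

```text
hinge [ 569.91765651 -132.16732599    8.        ] tangs [[ 514.22635446 -186.4159446    36.        ]
 [ 489.5044048  -144.5140786    36.        ]] sep 48.65121960967253 bore [ 537.44665523 -150.1428949     4.        ]
hinge-tang dist (78) 75.76178624697246 yaw 0.4550475471545824 tangline 2.103827758682272
tool axes [[-0.953, 0.304, -0.0], [0.304, 0.953, -0.0], [0.0, -0.001, -1.0]] [159.50466795 500.06496562 195.65867799]
[[0.001, -0.952, -0.305, 77.901], [1.0, 0.001, 0.0, 1.346], [0.0, -0.305, 0.952, -178.633], [0.0, 0.0, 0.0, 1.0]] 283.67552012971834
disc ((517.2115478515625, 214.6485137939453), 54.5162353515625)
head ((516.8150024414062, 214.1864776611328), 17.603818893432617)
```

Request:
{"name": "servo_tool", "arguments": {"commands": [[-1,[0,0,0],[0,0,1]],[-1,[0,0,0],[0,0,1]],[-1,[0,0,0],[0,0,1]],[-1,[0,0,0],[0,0,1]],[-1,[0,0,0],[0,0,1]],[-1,[0,0,0],[0,0,1]],[-1,[0,0,0],[0,0,1]],[-1,[0,0,0],[0,0,1]],[-1,[0,0,0],[0,0,1]],[-1,[0,0,0],[0,0,1]]]}}

```text
time_s: 1.13
eef_pos: [159.5, 500.1, 195.8]
ee_rot: [0.0, 0.629, 0.777, -0.0]
force: [-0.6, 0.6, 0.3]
grip_width: 1.004
grip_force: 0.0
```

Request:
{"name": "servo_tool", "arguments": {"commands": [[-1,[0,0,0],[0,0,1]],[-1,[0,0,0],[0,0,1]],[-1,[0,0,0],[0,0,1]],[-1,[0,0,0],[0,0,1]],[-1,[0,0,0],[0,0,1]],[-1,[0,0,0],[0,0,1]],[-1,[0,0,0],[0,0,1]],[-1,[0,0,0],[0,0,1]],[-1,[0,0,0],[0,0,1]],[-1,[0,0,0],[0,0,1]]]}}

```text
time_s: 1.97
eef_pos: [159.5, 500.1, 195.8]
ee_rot: [0.0, 0.934, 0.358, -0.0]
force: [-0.0, 0.3, 0.3]
grip_width: 1.002
grip_force: 0.0
```

Request:
{"name": "servo_tool", "arguments": {"commands": [[-1,[0,0,0],[0,0,1]],[-1,[0,0,0],[0,0,1]],[-1,[0,0,0],[0,0,0.36]],[-1,[0,0,0],[0,0,0]]]}}

```text
time_s: 2.3
eef_pos: [159.6, 500.1, 195.8]
ee_rot: [0.0, 0.97, 0.243, -0.0]
force: [0.7, 0.8, -0.5]
grip_width: 0.999
grip_force: 0.0
```

Request:
{"name": "servo_tool", "arguments": {"commands": [[-1,[-0.0005,0.037,0.002],[0,0,0]],[-1,[-0.0005,0.037,0.002],[0,0,0]],[-1,[-0.0005,0.037,0.002],[0,0,0]],[-1,[-0.0005,0.037,0.002],[0,0,0]],[-1,[-0.0005,0.037,0.002],[0,0,0]],[-1,[-0.0005,0.037,0.002],[0,0,0]],[-1,[-0.0005,0.037,0.002],[0,0,0]],[-1,[-0.0005,0.037,0.002],[0,0,0]],[-1,[-0.0005,0.037,0.002],[0,0,0]],[-1,[-0.0005,0.037,0.002],[0,0,0]]]}}

```text
time_s: 3.13
eef_pos: [330.1, 169.9, 176.0]
ee_rot: [0.0, 0.97, 0.244, 0.0]
force: [0.1, 1.3, -0.1]
grip_width: 0.999
grip_force: 0.0
```

Request:
{"name": "servo_tool", "arguments": {"commands": [[-1,[-0.0005,0.037,0.002],[0,0,0]],[-1,[-0.0005,0.037,0.002],[0,0,0]],[-1,[-0.0005,0.037,0.002],[0,0,0]],[-1,[-0.0005,0.037,0.002],[0,0,0]],[-1,[-0.0005,0.037,0.002],[0,0,0]],[-1,[-0.0005,0.037,0.002],[0,0,0]],[-1,[-0.0005,0.037,0.002],[0,0,0]],[-1,[-0.0005,0.037,0.002],[0,0,0]],[-1,[-0.0005,0.037,0.002],[0,0,0]],[-1,[0,0,0],[0,0,0]]]}}

```text
time_s: 3.97
eef_pos: [484.5, -129.1, 157.1]
ee_rot: [0.001, 0.97, 0.242, 0.0]
force: [0.7, 0.2, 0.4]
grip_width: 1.005
grip_force: 0.0
```

Run:
```python
from h import *
import rig; print([n for n in dir(rig) if not n.startswith('_')], getattr(rig,'grip_depth',None))
c=cam('wrist'); print(c['s']['eef_pos'],c['o']); save('w1',c['im']); P=cloud(c); print(np.nanpercentile(P[...,2],[5,50,95]))
```

```text
['PlanningError', 'capture', 'finish_job', 'grip_depth', 'sense'] 18.700000000000003
[ 484.49612162 -129.08355558  157.08836273] [553.98644983 -90.96542546 335.69910157]
[-8.97976095e+02  6.40604233e-01  2.79391684e+02]
```

View pics/w1.png

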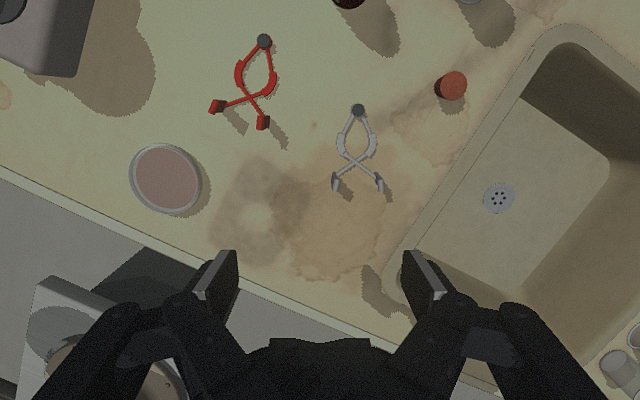

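The wrist view shows the grey clip with its hinge at (358,110) and tangs near (335,180) and (380,184). The red decoy is clear of it at (250,80).

```bash
cat > meas.py <<'E'
from h import *
def tangs(c,box,lo=25,hi=44):
    P=cloud(c); u0,u1,v0,v1=box; m=np.zeros((400,640),np.uint8)
    m[v0:v1,u0:u1]=((P[...,2]>lo)&(P[...,2]<hi))[v0:v1,u0:u1]
    n,l,st,ce=cv2.connectedComponentsWithStats(m)
    return [(st[i,4],ce[i].round(1),P[l==i].mean(0).round(1),P[l==i].max(0).round(1)) for i in range(1,n) if st[i,4]>5]
E
python3 - <<'E'
from meas import *
c=cam('wrist')
for t in tangs(c,(315,400,130,200)): print(t)
g=cv2.cvtColor(c['im'],cv2.COLOR_RGB2GRAY)
m=np.zeros_like(g); m[90:130,340:375]=(g[90:130,340:375]<95)*255
n,l,st,ce=cv2.connectedComponentsWithStats(m); i=1+st[1:,4].argmax(); print('hinge',st[i],ce[i],onplane(c,[ce[i]],8))
save('w1c',cv2.resize(c['im'][95:205,310:410],None,fx=5,fy=5,interpolation=cv2.INTER_CUBIC))
E
```

```text
(np.int32(109), array([338.3, 183.7]), array([ 492.8, -144.1,   38.4]), array([ 499.7, -139.8,   42.5]))
(np.int32(99), array([383.5, 184.1]), array([ 515.6, -187.4,   39. ]), array([ 521.9, -181.6,   42.3]))
hinge [354 104  15  19 160] [360.89375 110.95625] [[ 571.3243936  -131.13222918    8.        ]]
```

View pics/w1c.png

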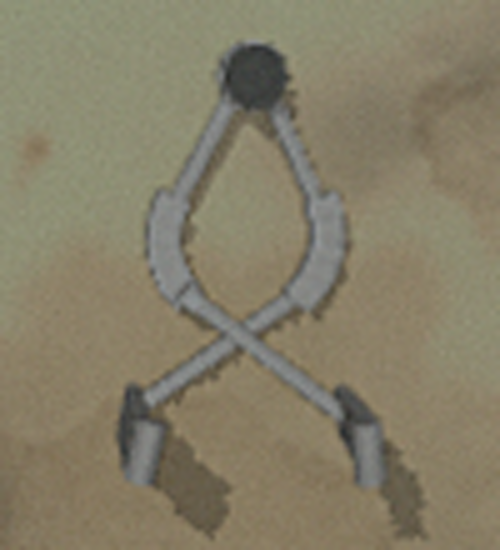

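Run:
```python
from meas import *
c=cam('wrist'); t=onplane(c,[(339.2,185.4),(384,186)],38); h=onplane(c,[(361,110.4)],10)[0]
m=t.mean(0); print(t.round(1),m,np.linalg.norm(t[1]-t[0]),h, np.linalg.norm((h-m)[:2]))
d=(t[1]-t[0])[:2]; print('yaw',np.arctan2(d[0],-d[1]), np.arctan2(*(h-m)[[1,0]]))
Rt=rot(c['s']['ee_rot']).as_matrix(); print('toolx yaw',np.arctan2(Rt[1,0],Rt[0,0]),'shift tool to mid',Rt.T@(m-c['s']['eef_pos']))
print(cam('top')['s']['time_s'])
```

```text
[[ 490.9 -144.3   38. ]
 [ 513.4 -187.7   38. ]] [ 502.13648021 -165.99460899   38.        ] 48.909922874123964 [ 571.17145278 -128.87767198   10.        ] 78.38044686272066
yaw 0.47835225733173187 0.4933152187955728
toolx yaw 0.4908620429125373 shift tool to mid [ -2.2269513   45.55517579 119.31148387]
4.1167
```

Request:
{"name": "servo_tool", "arguments": {"commands": [[-1,[-0.001,0.015,0.02],[0,0,0]],[-1,[-0.001,0.015,0.02],[0,0,0]],[-1,[0,0.0155,0.02],[0,0,0]],[-1,[0,0,0.02],[0,0,0]],[-1,[0,0,0.02],[0,0,0]],[-1,[0,0,0.02],[0,0,0]],[-1,[0,0,0.01],[0,0,0]],[-1,[0,0,0.0075],[0,0,0]],[-1,[0,0,0.005],[0,0,0]],[-1,[0,0,0],[0,0,0]]]}}

```text
time_s: 5.0
eef_pos: [502.5, -164.9, 15.3]
ee_rot: [-0.0, 0.97, 0.243, -0.0]
force: [0.1, -0.5, -0.1]
grip_width: 1.001
grip_force: 0.0
```

Run:
```python
from h import *
c=cam('wrist'); print(c['s']['eef_pos']); save('w2',c['im'])
```

```text
[ 502.49475013 -164.86662747   15.3383986 ]
```

View pics/w2.png

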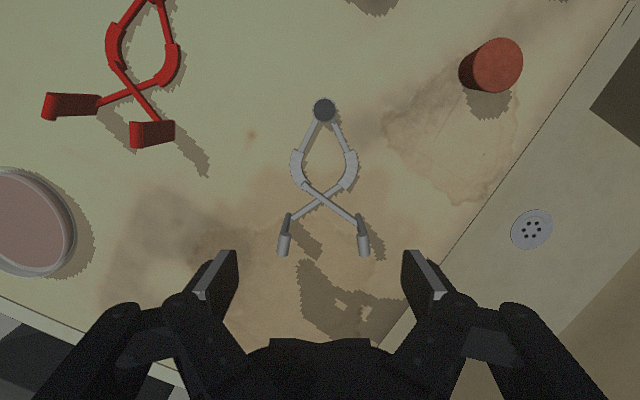

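Fingers straddle both tangs. Tang tops are at (283,245) and (364,245), and the inner finger edges are at (237,251) and (402,251). I'll check the offset numerically.

Run:
```python
from h import *
c=cam('wrist'); Rt=rot(c['s']['ee_rot']).as_matrix()
t=onplane(c,[(283.5,245),(364,245)],38); print(((t-c['s']['eef_pos'])@Rt).round(1))
t=onplane(c,[(237,251),(402,251)],30); print(((t-c['s']['eef_pos'])@Rt).round(1))
h=onplane(c,[(324,110)],10); print(((h-c['s']['eef_pos'])@Rt).round(1))
```

```text
[[ -1.2 -22.6 -22.1]
 [ -1.2  26.8 -22.1]]
[[ -9.8 -54.2 -14.2]
 [ -9.8  53.2 -14.1]]
[[77.7  2.3  5.9]]
```

Request:
{"name": "servo_tool", "arguments": {"commands": [[-1,[-0.001,0.002,0],[0,0,0]],[0,[0,0,0],[0,0,0]],[0.2,[0,0,0],[0,0,0]],[0.4,[0,0,0],[0,0,0]],[0.6,[0,0,0],[0,0,0]],[1,[0,0,0],[0,0,0]],[1,[0,0,0],[0,0,0]],[1,[0,0,0],[0,0,0]]], "squeeze": 40}}

```text
time_s: 5.77
eef_pos: [502.6, -167.4, 15.4]
ee_rot: [-0.0, 0.97, 0.243, -0.0]
force: [0.5, 0.3, 0.0]
grip_width: 0.007
grip_force: 0.0
```

Run:
```python
from h import *
c=cam('wrist'); print(c['s']['eef_pos'],c['s']['grip_width']*85,c['s']['grip_force']); save('w3',c['im'])
```

```text
[ 502.56481679 -167.44199901   15.37848092] 0.6315192761104486 0.0
```

View pics/w3.png

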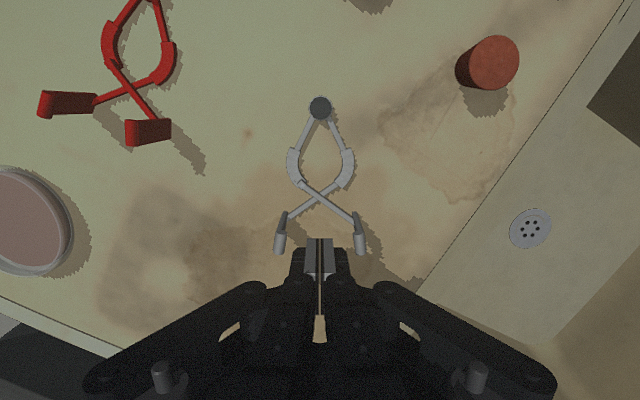

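The fingers shut at (320,258) without catching the tangs, which are still at (280,240) and (361,240). I'll find out why by projecting known tool points.

Run:
```python
from h import *
c=cam('wrist'); T=np.array(capture('wrist')['T_tool_cam']); Ti=np.linalg.inv(T); s=c['s']
pts=np.array([[0,0,0],[11,0,0],[-11,0,0],[0,0,-18.7],[11,0,-18.7],[0,0,-37],[-1,-25,-22],[-1,25,-22]],float)
p=(pts@Ti[:3,:3].T+Ti[:3,3]); uv=cv2.projectPoints(p,np.zeros(3),np.zeros(3),c['K'],c['D'])[0].reshape(-1,2)
print(np.c_[pts,uv.round(1)])
P=cloud(c);Rt=rot(s['ee_rot']).as_matrix()
L=(P-s['eef_pos'])@Rt
for u,v in [(312,242),(312,250),(312,260),(312,270),(328,242),(328,250),(328,260),(328,270),(280,236),(280,244),(361,236),(361,244),(282,222),(355,222),(320,107),(322,190),(293,165),(347,165)]: print(u,v,L[v,u].round(1),P[v,u].round(1))
print(s)
```

```text
[[  0.    0.    0.  320.2 228.5]
 [ 11.    0.    0.  320.2 213.5]
 [-11.    0.    0.  320.2 243. ]
 [  0.    0.  -18.7 320.3 240.7]
 [ 11.    0.  -18.7 320.4 224.4]
 [  0.    0.  -37.  320.5 255.3]
 [ -1.  -25.  -22.  279.6 244.6]
 [ -1.   25.  -22.  361.1 244.6]]
312 242 [ 12.3  -4.5 -45.1] [ 511.4 -157.7   60.5]
312 250 [ 12.1  -4.3 -53.4] [ 511.2 -158.    68.8]
312 260 [ 12.2  -4.  -63.1] [ 511.4 -158.2   78.5]
312 270 [ 11.9  -3.8 -71.1] [ 511.3 -158.5   86.5]
328 242 [ 12.2   3.9 -44.8] [ 515.2 -165.1   60.2]
328 250 [ 12.1   3.6 -53.3] [ 514.9 -165.    68.7]
328 260 [ 12.8   3.3 -64.1] [ 515.4 -164.4   79.5]
328 270 [ 12.5   3.1 -72.1] [ 515.  -164.3   87.5]
280 236 [  6.5 -23.9 -25.6] [ 497.  -143.3   41. ]
280 244 [  0.6 -24.3 -24.5] [ 491.7 -145.7   39.9]
361 236 [  6.7  24.  -26. ] [ 519.8 -185.5   41.5]
361 244 [  1.4  24.3 -26. ] [ 515.3 -188.2   41.4]
282 222 [  8.  -24.9  -7.6] [ 497.8 -141.8   23. ]
355 222 [ 7.1 22.9 -5.5] [ 519.7 -184.3   20.9]
320 107 [79.5 -0.2  4.8] [ 572.5 -129.8   10.6]
322 190 [24.3  1.2 10.8] [ 524.6 -157.1    4.6]
293 165 [ 42.1 -18.3   9.6] [ 531.1 -131.4    5.8]
347 165 [42.2 18.   9.5] [ 548.3 -163.4    5.9]
{'time_s': 5.8167, 'joints': array([-5.42992715e-01,  5.37221971e-01,  1.68582129e+00, -2.41367502e-05,
        9.18551938e-01,  5.36545588e-01]), 'dq': array([ 1.71987365e-03,  3.13467667e-04,  4.20539521e-06, -1.70725953e-03,
        1.40159808e-03, -9.22257502e-04]), 'tau': array([-1.26644107e-03, -4.54760170e+01, -2.01542616e+01, -1.43669268e-05,
        7.27704009e-04,  6.94096616e-05]), 'eef_pos': array([ 502.58767401, -167.4825679 ,   15.4075878 ]), 'ee_rot': array([ 5.85660320e-06,  9.69982781e-01,  2.43173610e-01, -7.70126044e-06]), 'force': array([ 0.81412118,  0.01084366, -0.65312147]), 'wrist_torque': array([-0.00591435, -0.08146128, -0.03233748]), 'grip_force': 0.0, 'grip_width': 0.0002216165159570094}
```

Run:
```python
from h import *
c=cam('wrist'); s=c['s']; Rt=rot(s['ee_rot']).as_matrix(); L=(cloud(c)-s['eef_pos'])@Rt
for v in range(228,250,2): print(v,[tuple(L[v,u].round(0).tolist()) for u in (308,314,319,322,327,332)])
```

```text
228 [(-6.0, -9.0, 14.0), (-6.0, -5.0, 14.0), (-6.0, -1.0, 14.0), (-6.0, 1.0, 13.0), (-6.0, 5.0, 14.0), (-7.0, 9.0, 16.0)]
230 [(-8.0, -9.0, 14.0), (-8.0, -5.0, 15.0), (-8.0, -1.0, 14.0), (-7.0, 1.0, 14.0), (-8.0, 5.0, 14.0), (-7.0, 9.0, 14.0)]
232 [(-9.0, -9.0, 14.0), (-9.0, -5.0, 13.0), (-10.0, -1.0, 15.0), (-9.0, 1.0, 14.0), (-9.0, 5.0, 14.0), (-9.0, 9.0, 14.0)]
234 [(-10.0, -9.0, 13.0), (-11.0, -5.0, 15.0), (-11.0, -1.0, 15.0), (-11.0, 1.0, 15.0), (-11.0, 5.0, 14.0), (-11.0, 9.0, 14.0)]
236 [(-12.0, -9.0, 14.0), (-12.0, -5.0, 13.0), (-12.0, -1.0, 14.0), (-12.0, 1.0, 14.0), (-12.0, 5.0, 14.0), (-12.0, 9.0, 14.0)]
238 [(12.0, -7.0, -40.0), (12.0, -4.0, -40.0), (nan, nan, nan), (12.0, 1.0, -40.0), (11.0, 4.0, -39.0), (-14.0, 9.0, 15.0)]
240 [(12.0, -7.0, -43.0), (12.0, -3.0, -42.0), (12.0, -1.0, -43.0), (13.0, 1.0, -43.0), (13.0, 3.0, -43.0), (-16.0, 9.0, 14.0)]
242 [(12.0, -7.0, -45.0), (12.0, -3.0, -45.0), (13.0, -1.0, -46.0), (12.0, 1.0, -45.0), (12.0, 3.0, -45.0), (12.0, 6.0, -45.0)]
244 [(12.0, -6.0, -47.0), (12.0, -3.0, -46.0), (12.0, -1.0, -47.0), (12.0, 1.0, -47.0), (12.0, 3.0, -46.0), (12.0, 6.0, -47.0)]
246 [(12.0, -6.0, -49.0), (12.0, -3.0, -49.0), (12.0, -1.0, -49.0), (13.0, 1.0, -51.0), (12.0, 3.0, -49.0), (12.0, 6.0, -50.0)]
248 [(12.0, -6.0, -52.0), (12.0, -3.0, -51.0), (12.0, -1.0, -52.0), (13.0, 1.0, -53.0), (12.0, 3.0, -52.0), (12.0, 6.0, -51.0)]
```

Request:
{"name": "servo_tool", "arguments": {"commands": [[-1,[0,0,0],[0,0,0]],[-1,[0,0,0],[0,0,0]],[-1,[0,0,0],[0,0,0]],[-1,[0,0,0],[0,0,0]],[-1,[0,0,0],[0,0,0]],[-1,[0,0,0.01],[0,0,0]],[-1,[0,0,0.01],[0,0,0]],[-1,[0,0,0.01],[0,0,0]],[-1,[0,0,0],[0,0,0]]]}}

```text
time_s: 6.72
eef_pos: [501.2, -166.7, -17.2]
ee_rot: [-0.002, 0.97, 0.243, -0.002]
force: [-1.0, -0.3, -0.2]
grip_width: 1.0
grip_force: 0.0
```

Run:
```python
from h import *
c=cam('wrist'); s=c['s']; Rt=rot(s['ee_rot']).as_matrix(); L=(cloud(c)-s['eef_pos'])@Rt
m=(abs(abs(L[...,1])-45)<14)&(L[...,2]<-35)&(abs(L[...,0])<16)
print(s['eef_pos'],s['force'],s['grip_width']); q=L[m]; print('lowest finger pts wrist',np.percentile(q[:,2],[90,97,99.5]), q[q[:,2]>np.percentile(q[:,2],97)].mean(0))
b=cam('scene'); P=cloud(b); L=(P-s['eef_pos'])@Rt
m=(abs(L[...,1])<75)&(abs(L[...,0])<40)&(P[...,2]>6)&(P[...,2]<160)
v,u=np.nonzero(m); print(u.min(),u.max(),v.min(),v.max())
im=np.hstack([b['im'][150:320,320:480],c['im'][180:350,200:440]]); save('w4',cv2.resize(im,None,fx=2,fy=2))
```

```text
[ 501.19969817 -166.70830141  -17.22484325] [-1.01500932 -0.26542524 -0.23975072] 0.9998695099206842
lowest finger pts wrist [-63.42770352 -55.41537573 -50.70515311] [  3.31143094  -0.59240955 -52.7960597 ]
354 436 212 285
```

View pics/w4.png

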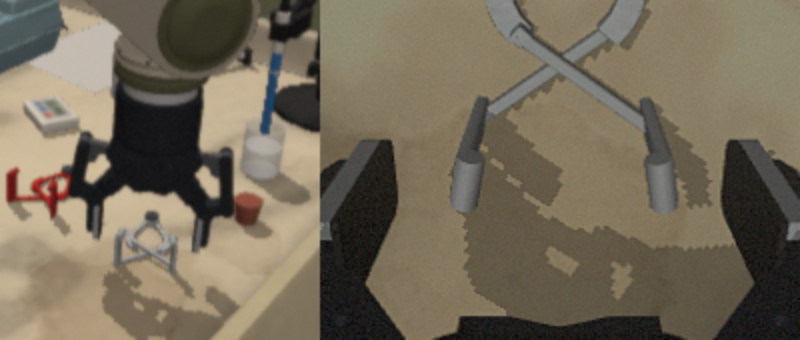

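The scene crop confirms it: the true fingertips stand about 40 mm short of the reported TCP, just above tang height. Both tangs sit between the fingers, at (233,185) and (331,185) in crop half-scale. I'll go lower and pinch.

Request:
{"name": "servo_tool", "arguments": {"commands": [[-1,[0.0005,0.001,0.004],[0,0,0]],[-1,[0,0,0.0035],[0,0,0]],[0,[0,0,0],[0,0,0]],[0.2,[0,0,0],[0,0,0]],[0.3,[0,0,0],[0,0,0]],[0.4,[0,0,0],[0,0,0]],[0.6,[0,0,0],[0,0,0]],[1,[0,0,0],[0,0,0]],[1,[0,0,0],[0,0,0]]], "squeeze": 40}}

```text
time_s: 7.57
eef_pos: [504.5, -169.2, -20.1]
ee_rot: [0.001, 0.97, 0.243, 0.001]
force: [-5.1, -1.3, 15.8]
grip_width: 0.298
grip_force: 38.8
```

Run:
```python
from h import *
c=cam('wrist'); s=c['s']; print(s['eef_pos'],s['grip_width']*85,s['grip_force'],s['force']); save('w5',c['im'][60:360,140:500])
Rt=rot(s['ee_rot']).as_matrix(); L=(cloud(c)-s['eef_pos'])@Rt
m=(abs(L[...,1])<26)&(L[...,2]<-38)&(abs(L[...,0])<16); q=L[m]; print(np.percentile(q[:,2],[90,97,99.5]))
```

```text
[ 504.47972763 -169.23274411  -20.12085896] 25.305792525349705 38.820324540138245 [-5.1294974  -1.29902468 15.82897472]
[-56.75266517 -45.54119818 -39.79281604]
```

View pics/w5.png

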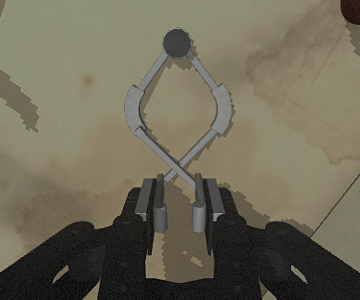

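The ring is pinched fully spread between the pads, with its hinge at crop (177,42) and the tangs at (160,215) and (198,215). I'll tighten the squeeze and lift.

Request:
{"name": "servo_tool", "arguments": {"commands": [[1,[0,0,0],[0,0,0]],[1,[0,0,0],[0,0,0]],[1,[0,0,-0.005],[0,0,0]],[1,[0,0,-0.01],[0,0,0]],[1,[0,0,-0.02],[0,0,0]],[1,[0,0,-0.03],[0,0,0]],[1,[0,0,-0.03],[0,0,0]],[1,[0,0,-0.03],[0,0,0]],[1,[0,0,-0.025],[0,0,0]],[1,[0,0,0],[0,0,0]]], "squeeze": 80}}

```text
time_s: 8.45
eef_pos: [505.5, -169.1, 133.4]
ee_rot: [0.003, 0.97, 0.243, 0.003]
force: [0.1, 0.6, 0.9]
grip_width: 0.275
grip_force: 78.5
```

```bash
cat > ring.py <<'E'
from h import *
def ring():
    c=cam('wrist'); s=c['s']; Rt=rot(s['ee_rot']).as_matrix(); L=(cloud(c)-s['eef_pos'])@Rt
    m=(L[...,0]>12)&(L[...,0]<95)&(abs(L[...,1])<40)&(L[...,2]>-45)&(L[...,2]<10)&(L[...,2]>-38)
    m=cv2.morphologyEx(m.astype(np.uint8),cv2.MORPH_OPEN,np.ones((2,2)))
    return c,s,L,m.astype(bool)
E
python3 - <<'E'
from ring import *
c,s,L,m=ring(); print(s['eef_pos'],s['ee_rot'],s['grip_width'],s['grip_force'],s['force'])
q=L[m]
for a in range(12,96,6):
    k=(q[:,0]>=a)&(q[:,0]<a+6)
    if k.sum(): print(a,k.sum(),q[k].mean(0).round(1),'ymin/max',q[k][:,1].min().round(1),q[k][:,1].max().round(1))
E
```

```text
[ 505.5219943  -169.12530913  133.43397466] [0.00315583 0.9699379  0.24331148 0.00316785] 0.2750278323412213 78.53085279464722 [0.07500752 0.61768974 0.92244099]
12 193 [ 15.2  -0.6 -17.9] ymin/max -44.5 58.6
18 206 [ 21.1  -2.1 -19.9] ymin/max -44.0 58.2
24 225 [ 27.1  -3.2 -19. ] ymin/max -43.1 56.9
30 280 [ 33.4  -4.  -21. ] ymin/max -39.4 55.4
36 362 [ 38.8  -3.8 -21.1] ymin/max -37.0 51.8
42 317 [ 45.   -2.8 -19. ] ymin/max -33.5 39.3
48 330 [ 51.1  -1.3 -19.3] ymin/max -30.9 32.7
54 356 [ 57.   -0.7 -20.6] ymin/max -29.1 26.5
60 204 [ 62.9   0.1 -16.1] ymin/max -21.3 23.2
66 230 [68.9 -0.3 -6.9] ymin/max -17.4 19.3
72 332 [ 75.4  -1.1 -25.4] ymin/max -11.9 12.9
78 344 [ 81.1  -1.5 -27.1] ymin/max -9.2 12.8
84 186 [ 85.8  -1.2 -24.9] ymin/max -7.8 12.7
90 2 [ 93.6   8.9 133.5] ymin/max 8.5 9.4
```

```bash
cat >> ring.py <<'E'
def report():
    c,s,L,m=ring(); ok=m&(L[...,2]>-40)&(L[...,2]<-10)
    for a in range(14,92,6):
        k=ok&(L[...,0]>=a)&(L[...,0]<a+6); q=L[k]
        if len(q)>3: print(a,len(q),'z med',np.median(q[:,2]).round(1),'yL',q[q[:,1]<0][:,1].round(0).min() if (q[:,1]<0).any() else '', 'yR',q[:,1].max().round(1),'inner',q[q[:,1]<0][:,1].max().round(1) if (q[:,1]<0).any() else '',q[q[:,1]>0][:,1].min().round(1) if (q[:,1]>0).any() else '')
    q=L[ok]; k=(q[:,0]>32)&(q[:,0]<90); q=q[k]
    for _ in range(3):
        A=np.c_[q[:,0]-45,q[:,1],np.ones(len(q))]; x=np.linalg.lstsq(A,q[:,2],rcond=None)[0]; r=abs(A@x-q[:,2]); q=q[r<2.5]
    print('plane slope x,y, z at bore',x.round(3),len(q))
    h=(L[...,0]>70)&ok; print('hinge c',np.median(L[h],0),'front',np.percentile(L[h][:,0],[2,98]))
    return c,s,L,ok
E
python3 - <<'E'
from ring import *
c,s,L,ok=report(); v,u=np.nonzero(ok); print(u.min(),u.max(),v.min(),v.max())
E
```

```text
14 189 z med -28.9 yL -10.0 yR 7.9 inner -0.2 0.3
20 204 z med -28.9 yL -17.0 yR 14.2 inner -5.9 3.8
26 209 z med -28.9 yL -23.0 yR 18.6 inner -11.5 9.5
32 335 z med -25.6 yL -29.0 yR 26.7 inner -17.3 15.0
38 325 z med -25.1 yL -30.0 yR 27.9 inner -21.1 18.1
44 294 z med -25.1 yL -31.0 yR 27.9 inner -22.9 20.5
50 336 z med -25.1 yL -30.0 yR 27.8 inner -19.9 17.6
56 304 z med -24.8 yL -28.0 yR 25.7 inner -16.7 14.2
62 187 z med -24.5 yL -20.0 yR 17.9 inner -12.5 9.3
68 221 z med -24.7 yL -15.0 yR 13.0 inner -0.3 0.2
74 357 z med -29.4 yL -11.0 yR 8.0 inner -0.3 0.2
80 326 z med -29.8 yL -9.0 yR 5.4 inner -0.3 0.1
86 81 z med -29.7 yL -7.0 yR 3.8 inner -0.4 0.1
plane slope x,y, z at bore [-8.4000e-02 -3.0000e-03 -2.4849e+01] 2130
hinge c [ 79.41113222  -1.3506257  -29.3630466 ] front [70.75302724 87.46953432]
265 371 89 231
```

Request:
{"name": "servo_tool", "arguments": {"commands": [[1,[0.005,-0.012,0],[0,0,0]],[1,[0.01,-0.024,0],[0,0,0]],[1,[0.01,-0.024,0],[0,0,0]],[1,[0.01,-0.024,0],[0,0,0]],[1,[0.011,-0.024,0],[0,0,0]],[1,[0.011,-0.024,0],[0,0,0]],[1,[0.011,-0.024,0],[0,0,0]],[1,[0.011,-0.024,0],[0,0,0]],[1,[0.011,-0.024,0],[0,0,0]],[1,[0.01,-0.024,0],[0,0,0]]]}}

```text
time_s: 9.38
eef_pos: [482.7, 82.1, 126.7]
ee_rot: [-0.001, 0.97, 0.243, -0.001]
force: [0.4, 0.1, -0.9]
grip_width: 0.275
grip_force: 78.6
```

Request:
{"name": "servo_tool", "arguments": {"commands": [[1,[0.01,-0.024,0],[0,0,0]],[1,[0.01,-0.024,0],[0,0,0]],[1,[0.01,-0.024,0],[0,0,0]],[1,[0.01,-0.024,0],[0,0,0]],[1,[0.004,-0.007,0],[0,0,0]],[1,[0,0,0],[0,0,0]],[1,[0,0,0],[0,0,0]]]}}

```text
time_s: 9.97
eef_pos: [473.7, 191.5, 127.1]
ee_rot: [0.0, 0.97, 0.244, -0.001]
force: [-0.0, -0.3, -0.6]
grip_width: 0.275
grip_force: 78.6
```

Run:
```python
from ring import *
c,s,L,ok=report(); print(s['eef_pos'],s['ee_rot'],s['force'],s['grip_force'])
Rt=rot(s['ee_rot']).as_matrix(); W=L@Rt.T+s['eef_pos']
save('w6',c['im'][60:400,130:510])
for lo,hi in ((98,101),(101,104),(104,107),(107,110),(110,113),(113,116),(116,119),(119,123)):
    k=(W[...,2]>lo)&(W[...,2]<hi)&(abs(L[...,1])<40)&(L[...,0]>10)&(L[...,0]<90); q=W[k]
    if len(q): print(lo,len(q),q.mean(0).round(1),L[k].mean(0).round(1))
k=(W[...,2]>111.5)&(W[...,2]<121)&(L[...,0]>18)&(L[...,0]<75)&(abs(L[...,1])<30)
print('head',np.median(L[k],0),cv2.minEnclosingCircle(L[k][:,:2].astype(np.float32)),np.percentile(W[k][:,2],[10,50,90]))
```

```text
14 188 z med -29.1 yL -10.0 yR 7.9 inner -0.2 0.3
20 202 z med -28.8 yL -16.0 yR 13.6 inner -5.9 3.8
26 210 z med -28.9 yL -27.0 yR 19.2 inner -11.4 9.4
32 338 z med -25.7 yL -29.0 yR 26.6 inner -17.3 15.0
38 326 z med -25.1 yL -31.0 yR 28.1 inner -21.0 18.3
44 298 z med -25.1 yL -31.0 yR 28.0 inner -22.9 20.5
50 333 z med -25.1 yL -30.0 yR 28.0 inner -20.3 17.1
56 303 z med -24.9 yL -27.0 yR 25.8 inner -16.6 13.7
62 193 z med -24.5 yL -20.0 yR 18.0 inner -12.6 9.3
68 220 z med -24.7 yL -15.0 yR 13.0 inner -0.3 0.2
74 358 z med -29.5 yL -11.0 yR 8.1 inner -0.3 0.1
80 328 z med -29.7 yL -9.0 yR 5.4 inner -0.3 0.1
86 81 z med -29.9 yL -7.0 yR 3.7 inner -0.4 0.1
plane slope x,y, z at bore [-8.5000e-02 -3.0000e-03 -2.4861e+01] 2151
hinge c [ 79.40860236  -1.35250193 -29.41995934] front [70.78453793 87.45412095]
[473.69258033 191.49616448 127.12418655] [ 7.20985914e-05  9.69878067e-01  2.43589348e-01 -8.71585384e-04] [-0.01606679 -0.34902748 -0.62951528] 78.59033346176147
101 4830 [520.3 215.9 103.4] [52.7  0.5 23.7]
104 2548 [524.3 216.9 104.4] [56.7  1.5 22.6]
107 5 [531.2 223.7 108.4] [65.9 -1.1 18.6]
110 361 [519.  217.  111.9] [52.  -1.1 15.1]
113 1701 [517.8 216.  114.5] [50.5 -0.7 12.5]
116 21 [517.7 216.7 116.3] [50.7 -1.4 10.7]
head [51.03542149 -0.85147071 12.64625197] ((50.1848030090332, -0.8886416554450989), 17.794036865234375) [112.70880356 114.39065158 115.36312699]
```

View pics/w6.png

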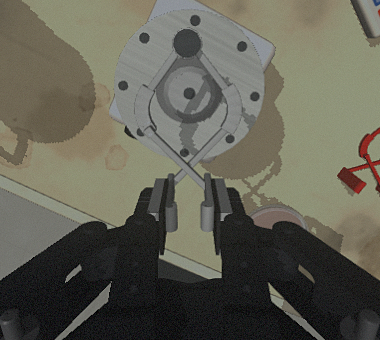

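The final view shows the spread ring hovering over the spindle: hinge at crop (187,42), spindle centre hole at (189,94), and the bore slightly nearer the gripper than the head. I'll refine using the hole and the head.

```bash
cat > fit.py <<'E'
from ring import *
def fit(ztop=114.5):
    c,s,L,ok=ring(); Rt=rot(s['ee_rot']).as_matrix(); g=cv2.cvtColor(c['im'],cv2.COLOR_RGB2GRAY)
    T=lambda uv,h:(onplane(c,uv,h)-s['eef_pos'])@Rt
    W=L@Rt.T+s['eef_pos']
    def dark(u0,u1,v0,v1,th):
        m=np.zeros_like(g); m[v0:v1,u0:u1]=(g[v0:v1,u0:u1]<th)*255
        n,l,st,ce=cv2.connectedComponentsWithStats(m); i=1+st[1:,4].argmax(); return ce[i],st[i]
    return c,s,L,W,T,dark,g
E
python3 - <<'E'
from fit import *
c,s,L,W,T,dark,g=fit()
ce,st=dark(312,327,146,162,80); print('hole',ce,st,T([ce],114.5).round(2))
ce,st=dark(298,338,85,120,75); print('hinge',ce,st,T([ce],s['eef_pos'][2]+29.5).round(2))
k=(W[...,2]>112)&(W[...,2]<118)&(L[...,0]>18)&(L[...,0]<75)&(abs(L[...,1])<30)
q=L[k]; print('head x,y range',np.percentile(q[:,0],[.5,99.5]),np.percentile(q[:,1],[.5,99.5]))
# jaws inner faces at x 44..50
for x in (42,44,46,48,50,52):
    r=(L[...,2]>-32)&(L[...,2]<-18)&(abs(L[...,0]-x)<1)&(abs(L[...,1])<35); y=L[r][:,1]; print(x,y[y<0].max(),y[y>0].min(),np.median(y[y<0]),np.median(y[y>0]))
E
```

```text
hole [317.96938776 152.97959184] [313 148  11  11  98] [[49.75 -1.55 12.76]]
hinge [316.63299663 102.95286195] [304  89  27  29 594] [[ 81.35  -2.04 -29.61]]
head x,y range [34.01463795 66.12545517] [-17.81368264  14.77436764]
42 -22.40149357890497 19.47002748308452 -26.10284974857416 23.325205385414208
44 -22.945360314820327 19.976287879568556 -26.421098333495085 23.398642214365676
46 -23.126119572285532 20.345980090645163 -26.81301555619317 24.013713973326556
48 -23.092339080786527 20.1284438929714 -27.030288666847902 24.10975007351599
50 -22.42615796462498 19.684717971332606 -26.286707222720228 23.623437456996175
52 -21.885559593581654 19.01981099597894 -26.076477398677888 23.172274335344795
```

Request:
{"name": "servo_tool", "arguments": {"commands": [[1,[0.003,0,0.005],[0,0,0]],[1,[0,0,0.01],[0,0,0]],[1,[0,0,0.008],[0,0,0]],[1,[0,0,0.003],[0,0,0]],[1,[0,0,0],[0,0,0]],[1,[0,0,0],[0,0,0]]]}}

```text
time_s: 10.57
eef_pos: [476.9, 193.0, 101.7]
ee_rot: [-0.0, 0.97, 0.243, -0.0]
force: [0.3, -1.4, -0.8]
grip_width: 0.276
grip_force: 78.6
```

```bash
cat > look.py <<'E'
from fit import *
c,s,L,W,T,dark,g=fit()
print(s['eef_pos'],s['ee_rot'].round(4),s['force'].round(2))
uv=cv2.projectPoints(((np.array([[48,-1.5,0]])+[0,0,s['eef_pos'][2]-114.5])@rot(s['ee_rot']).as_matrix().T+s['eef_pos']-c['o'])@c['R'],np.zeros(3),np.zeros(3),c['K'],c['D'])[0].ravel()
u,v=uv.astype(int); ce,st=dark(u-10,u+10,v-11,v+11,80); print('hole',ce,st,T([ce],114.5).round(2))
k=(W[...,2]>111.5)&(W[...,2]<117.5)&(L[...,0]>20)&(L[...,0]<70)&(abs(L[...,1])<25)
q=L[k]; print('head',len(q),np.percentile(q[:,0],[.5,99.5]),np.percentile(q[:,1],[.5,99.5]))
for x in (42,44,46,48,50,52):
    r=(L[...,2]>-30)&(L[...,2]<-21.5)&(abs(L[...,0]-x)<1)&(abs(L[...,1])<35)&(abs(L[...,1])>17); y=L[r][:,1]
    print(x,y[y<0].max().round(1),y[y>0].min().round(1),np.median(y[y<0]),np.median(y[y>0]))
E
python3 look.py
```

```text
[476.92105701 192.96719061 101.67860557] [-0.000e+00  9.700e-01  2.431e-01 -2.000e-04] [ 0.34 -1.45 -0.83]
hole [318.33064516 165.63709677] [312 160  13  13 124] [[ 46.18  -1.24 -12.84]]
head 2529 [29.95719296 63.21428891] [-17.59167893  15.39159568]
42 -22.3 19.5 -26.4230419050596 23.592538739502906
44 -22.8 20.0 -26.701377978891852 23.965875463068606
46 -23.1 20.3 -26.79128066162867 23.916109214338388
48 -22.9 20.1 -27.16918536208011 23.941456557501233
50 -22.4 19.6 -26.53396527024708 23.477101159538645
52 -21.8 19.1 -25.9602941649822 23.165788380516872
```

Request:
{"name": "servo_tool", "arguments": {"commands": [[1,[0,0,0.002],[0,0,0]],[1,[0,0,0.002],[0,0,0]],[1,[0,0,0.002],[0,0,0]],[1,[0,0,0.002],[0,0,0]],[1,[0,0,0.002],[0,0,0]],[1,[0,0,0],[0,0,0]]]}}

```text
time_s: 11.12
eef_pos: [476.8, 193.0, 91.5]
ee_rot: [-0.0, 0.97, 0.243, -0.0]
force: [-0.2, -0.2, -1.1]
grip_width: 0.274
grip_force: 78.6
```

Request:
{"name": "servo_tool", "arguments": {"commands": [[1,[0,0,0.0015],[0,0,0]],[1,[0,0,0.0015],[0,0,0]],[1,[0,0,0],[0,0,0]]]}}

```text
time_s: 11.37
eef_pos: [476.8, 193.0, 88.6]
ee_rot: [0.0, 0.97, 0.243, -0.0]
force: [-0.3, -0.2, -0.3]
grip_width: 0.272
grip_force: 78.6
```

```bash
python3 look.py
```

```text
[476.83657617 193.047499    88.61326979] [ 0.000e+00  9.700e-01  2.432e-01 -2.000e-04] [-0.25 -0.2  -0.33]
hole [318.48993289 170.32214765] [312 164  14  14 149] [[ 46.18  -1.12 -25.91]]
head 4438 [21.20513922 69.35003678] [-24.69134995  24.76162371]
42 -17.1 19.5 -26.107540682816662 23.579682759704866
44 -17.0 20.0 -25.727291822348118 24.023221085879555
46 -17.4 20.2 -26.162805560295716 23.97751708752098
48 -17.4 20.2 -26.682657441874312 23.902452017556886
50 -17.4 19.7 -26.220985173182797 23.768945102025643
52 -17.4 19.1 -25.715078838422773 23.466290103225056
```

Request:
{"name": "servo_tool", "arguments": {"commands": [[1,[0,0,0.0015],[0,0,0]],[1,[0,0,0.0015],[0,0,0]],[1,[0,0,0.001],[0,0,0]],[1,[0,0,0],[0,0,0]]]}}

```text
time_s: 11.75
eef_pos: [476.8, 193.0, 84.6]
ee_rot: [-0.0, 0.97, 0.243, -0.0]
force: [0.7, 0.1, -0.3]
grip_width: 0.273
grip_force: 78.6
```

Request:
{"name": "servo_tool", "arguments": {"commands": [[1,[0,0,0.001],[0,0,0]],[1,[0,0,0.001],[0,0,0]],[1,[0,0,0],[0,0,0]]]}}

```text
time_s: 12.0
eef_pos: [477.0, 193.1, 82.9]
ee_rot: [0.0, 0.97, 0.243, 0.0]
force: [-0.9, -0.1, 1.5]
grip_width: 0.274
grip_force: 79.0
```

Request:
{"name": "servo_tool", "arguments": {"commands": [[1,[0,0,0.001],[0,0,0]],[1,[0,0,0.001],[0,0,0]],[1,[0,0,0],[0,0,0]]]}}

```text
time_s: 12.25
eef_pos: [477.0, 193.1, 80.9]
ee_rot: [0.0, 0.97, 0.243, 0.0]
force: [-0.6, 0.8, 1.1]
grip_width: 0.278
grip_force: 79.0
```

Request:
{"name": "servo_tool", "arguments": {"commands": [[1,[0,0,0.001],[0,0,0]],[1,[0,0,0.001],[0,0,0]],[1,[0,0,0.0005],[0,0,0]],[1,[0,0,0],[0,0,0]]]}}

```text
time_s: 12.58
eef_pos: [477.0, 193.1, 78.4]
ee_rot: [0.0, 0.97, 0.243, 0.0]
force: [-0.1, 0.8, 2.3]
grip_width: 0.274
grip_force: 79.2
```

Request:
{"name": "servo_tool", "arguments": {"commands": [[1,[0,0,0.0005],[0,0,0]],[1,[0,0,0.0005],[0,0,0]],[1,[0,0,0],[0,0,0]]]}}

```text
time_s: 12.83
eef_pos: [477.0, 193.1, 77.4]
ee_rot: [-0.0, 0.97, 0.243, 0.0]
force: [-1.0, -0.6, 3.0]
grip_width: 0.274
grip_force: 79.2
```

Request:
{"name": "servo_tool", "arguments": {"commands": [[1,[0,0,0.0005],[0,0,0]],[1,[0,0,0],[0,0,0]]]}}

```text
time_s: 13.0
eef_pos: [477.0, 193.1, 76.9]
ee_rot: [0.0, 0.97, 0.243, 0.0]
force: [-1.1, -0.1, 3.1]
grip_width: 0.276
grip_force: 79.2
```

Request:
{"name": "servo_tool", "arguments": {"commands": [[1,[0,0,0.0005],[0,0,0]],[1,[0,0,0],[0,0,0]]]}}

```text
time_s: 13.17
eef_pos: [477.0, 193.1, 76.4]
ee_rot: [0.0, 0.97, 0.243, 0.0]
force: [-0.7, -0.7, 3.0]
grip_width: 0.273
grip_force: 79.2
```

Request:
{"name": "servo_tool", "arguments": {"commands": [[1,[0,0,0.0004],[0,0,0]],[1,[0,0,0],[0,0,0]]]}}

```text
time_s: 13.33
eef_pos: [477.0, 193.0, 76.3]
ee_rot: [0.0, 0.97, 0.243, 0.0]
force: [-2.9, -0.9, 6.0]
grip_width: 0.279
grip_force: 79.7
```

Request:
{"name": "servo_tool", "arguments": {"commands": [[1,[0,0,0.0003],[0,0,0]],[1,[0,0,0],[0,0,0]]]}}

```text
time_s: 13.5
eef_pos: [477.0, 193.1, 76.2]
ee_rot: [0.0, 0.97, 0.243, 0.0]
force: [-3.4, -1.4, 8.2]
grip_width: 0.281
grip_force: 80.1
```

Run:
```python
from ring import *
c,s,L,ok=report(); print(s['eef_pos'],s['force'])
Rt=rot(s['ee_rot']).as_matrix(); W=L@Rt.T+s['eef_pos']
k=(abs(W[...,2]-98)<6)&(np.hypot(W[...,0]-517,W[...,1]-215)>40)&(np.hypot(W[...,0]-517,W[...,1]-215)<52); print('disc z',np.median(W[k][:,2]))
```

```text
14 1244 z med -20.6 yL -39.0 yR 40.7 inner -0.2 0.3
20 1186 z med -20.5 yL -40.0 yR 40.6 inner -0.2 0.4
26 955 z med -20.8 yL -40.0 yR 40.4 inner -0.3 0.2
32 857 z med -23.9 yL -40.0 yR 40.5 inner -7.6 1.2
38 842 z med -23.3 yL -40.0 yR 40.7 inner -13.1 13.2
44 905 z med -21.7 yL -40.0 yR 41.1 inner -14.9 3.7
50 1038 z med -21.6 yL -39.0 yR 41.0 inner -12.2 0.2
56 1454 z med -21.4 yL -39.0 yR 40.6 inner -0.3 0.1
62 1756 z med -20.8 yL -39.0 yR 40.8 inner -0.3 0.1
68 1675 z med -20.6 yL -39.0 yR 40.8 inner -0.3 0.2
74 1743 z med -20.7 yL -39.0 yR 40.7 inner -0.3 0.1
80 1641 z med -20.7 yL -40.0 yR 39.7 inner -0.3 0.1
86 1457 z med -20.5 yL -36.0 yR 33.9 inner -0.3 0.1
plane slope x,y, z at bore [ 1.1100e-01  1.3000e-02 -2.4548e+01] 6740
hinge c [ 81.108729    -0.34352103 -20.61569112] front [70.32892434 93.90613434]
[476.96826526 193.05913908  76.20830927] [-3.35025455 -1.41312924  8.1897911 ]
disc z 96.65837622553741
```

Request:
{"name": "servo_tool", "arguments": {"commands": [[0.3,[0,0,0.0005],[0,0,0]],[0.15,[0,0,0.0005],[0,0,0]],[0,[0,0,0.0005],[0,0,0]],[-0.2,[0,0,0],[0,0,0]]], "squeeze": 30}}

```text
time_s: 13.88
eef_pos: [477.1, 193.1, 74.0]
ee_rot: [-0.0, 0.97, 0.243, 0.0]
force: [2.8, 2.3, -0.6]
grip_width: 0.601
grip_force: 2.1
```

Request:
{"name": "servo_tool", "arguments": {"commands": [[-0.4,[0,0,0],[0,0,0]],[-0.6,[0,0,0],[0,0,0]],[-1,[0,0,0],[0,0,0]],[-1,[0,0,0],[0,0,0]],[-1,[0,0,0],[0,0,0]]]}}

```text
time_s: 14.3
eef_pos: [476.8, 193.0, 74.1]
ee_rot: [0.0, 0.97, 0.243, -0.0]
force: [1.1, -0.1, 0.1]
grip_width: 0.998
grip_force: 0.0
```

```bash
cat > fin.py <<'E'
from ring import *
c,s,L,m=ring(); print(s['eef_pos'],s['force'],s['grip_width'])
Rt=rot(s['ee_rot']).as_matrix(); W=L@Rt.T+s['eef_pos']; r=np.hypot(W[...,0]-517,W[...,1]-215)
k=(abs(W[...,2]-98)<8)&(r>40)&(r<52); print('disc z',np.median(W[k][:,2]), 'head', np.median(W[(r<12)][:,2]))
for a in range(-10,96,6):
    q=L[(L[...,0]>=a)&(L[...,0]<a+6)&(W[...,2]>102)&(W[...,2]<150)&(abs(L[...,1])<40)]
    if len(q)>3: print(a,len(q),'z',np.median(q[:,2]).round(1),(np.median(q[:,2])*-1+s['eef_pos'][2]).round(1),'y',q[:,1].min().round(1),q[:,1].max().round(1))
E
python3 fin.py
```

```text
[476.83993505 193.03259244  74.05002972] [ 1.10052233 -0.08941625  0.05450832] 0.9982342497335546
disc z 97.89408811728194 head 114.64823522349556
-10 137 z -63.4 137.4 y -27.2 25.1
-4 367 z -63.3 137.4 y -27.1 25.0
2 1043 z -53.5 127.6 y -26.5 24.1
8 213 z -33.0 107.1 y -24.7 22.8
14 181 z -33.3 107.3 y -10.6 8.8
20 218 z -32.9 107.0 y -11.7 9.3
26 385 z -33.5 107.5 y -21.4 19.8
32 740 z -39.7 113.8 y -24.0 21.8
38 929 z -40.3 114.3 y -24.8 23.2
44 992 z -40.3 114.3 y -24.7 23.0
50 949 z -40.2 114.3 y -23.8 21.6
56 756 z -39.7 113.7 y -17.8 15.6
62 277 z -34.9 108.9 y -13.9 11.7
68 211 z -28.8 102.9 y -11.2 9.0
74 371 z -33.4 107.5 y -9.0 6.3
80 306 z -33.4 107.5 y -8.4 6.2
86 18 z -28.9 102.9 y -4.9 2.1
```

Request:
{"name": "servo_tool", "arguments": {"commands": [[-1,[0,0,-0.005],[0,0,0]],[-1,[0,0,-0.01],[0,0,0]],[-1,[0,0,-0.015],[0,0,0]],[-1,[0,0,-0.02],[0,0,0]],[-1,[0,0,-0.02],[0,0,0]],[-1,[0,0,-0.01],[0,0,0]],[-1,[0,0,0],[0,0,0]],[-1,[0,0,0],[0,0,0]],[-1,[0,0,0],[0,0,0]],[-1,[0,0,0],[0,0,0]]]}}

```text
time_s: 15.18
eef_pos: [476.4, 193.0, 153.1]
ee_rot: [-0.0, 0.97, 0.243, -0.001]
force: [-0.3, 0.2, 0.4]
grip_width: 1.002
grip_force: 0.0
```

```bash
cat > fin2.py <<'E'
from h import *
for n in ('wrist','top','scene'):
    c=cam(n); W=cloud(c); r=np.hypot(W[...,0]-517,W[...,1]-214.5)
    k=(abs(W[...,2]-98)<3.5)&(r>40)&(r<52); print(n,c['s']['time_s'],'disc z',np.median(W[k][:,2]).round(2),np.percentile(W[k][:,2],[10,90]).round(1),'head',np.median(W[r<10][:,2]).round(2))
    if n=='wrist':
        s=c['s']; print(s['eef_pos'],s['force']); L=(W-np.array([517,214.5,0]))@np.c_[[.882,.471,0],[.471,-.882,0],[0,0,1.]]
        for a in range(-54,50,6):
            q=L[(L[...,0]>=a)&(L[...,0]<a+6)&(W[...,2]>100.8)&(W[...,2]<142)&(abs(L[...,1])<40)]
            if len(q)>3: print(a,len(q),'z',np.percentile(q[:,2],[25,75]).round(1),'y',q[:,1].min().round(1),q[:,1].max().round(1))
        for x in (-8,-4,0,4):
            q=L[(abs(L[...,0]-x)<1.5)&(W[...,2]>100.5)&(W[...,2]<105)&(abs(L[...,1])<40)]; y=q[:,1]; print(x,'left',np.percentile(y[y<0],[3,97]).round(1),'right',np.percentile(y[y>0],[3,97]).round(1),np.median(q[:,2]))
E
python3 fin2.py
```

```text
wrist 15.1833 disc z 97.87 [97.  98.8] head 114.59
[476.43180413 192.99196818 153.09711454] [-0.33954523  0.18557922  0.44278338]
-54 91 z [136.7 138.1] y -26.3 25.2
-48 178 z [135.9 137.9] y -26.4 25.2
-42 365 z [107.6 136. ] y -25.4 24.2
-36 118 z [102.4 107.6] y -16.2 14.8
-30 89 z [102.5 107.8] y -8.6 7.2
-24 120 z [102.4 107.9] y -13.2 11.4
-18 262 z [102.8 112.7] y -22.4 20.2
-12 401 z [103.4 114.7] y -24.7 22.5
-6 451 z [111.3 114.8] y -24.6 23.2
0 459 z [111.8 114.8] y -24.5 22.2
6 403 z [112.5 114.7] y -22.7 21.2
12 306 z [108.5 113.9] y -16.9 14.8
18 108 z [102.1 103.3] y -13.0 10.7
24 136 z [102.5 107.3] y -9.7 7.5
30 157 z [107. 108.] y -8.9 6.6
36 100 z [106.3 107.9] y -8.0 5.8
-8 left [-23.8 -18. ] right [15.9 21.9] 102.90935308548598
-4 left [-24.5 -19. ] right [17.4 22.6] 102.73634192594551
0 left [-24.5 -19.6] right [17.5 22.5] 102.67334111367973
4 left [-24.4 -19.3] right [17.3 22.2] 102.84004161732096
top 15.2333 disc z 97.75 [96.1 99.9] head 463.02
scene 15.2833 disc z 97.24 [96.3 98.5] head 66.37
```

Request:
{"name": "servo_tool", "arguments": {"commands": [[-1,[0,0,-0.02],[0,0,0]],[-1,[0,0,-0.02],[0,0,0]],[-1,[0,0,-0.01],[0,0,0]],[-1,[0,0,0],[0,0,0]],[-1,[0,0,0],[0,0,0]],[-1,[0,0,0],[0,0,0]],[-1,[0,0,0],[0,0,0]],[-1,[0,0,0],[0,0,0]],[-1,[0,0,0],[0,0,0]],[-1,[0,0,0],[0,0,0]]]}}

```text
time_s: 16.17
eef_pos: [476.9, 193.1, 203.9]
ee_rot: [-0.0, 0.97, 0.243, -0.0]
force: [0.3, -0.5, 0.3]
grip_width: 1.0
grip_force: 0.0
```

```bash
python3 fin2.py | grep -E 'disc|left|\['
python3 - <<'E'
from h import *
a=cam('top'); v=np.load('v.npz')['top']
d=cv2.absdiff(a['im'],v).max(2)
for n,(u,w) in dict(red=(321,203),dish=(304,261),timer=(280,152),bottle=(339,150),stopper=(393,165)).items(): print(n,np.median(d[w-15:w+15,u-15:u+15]),d[w-15:w+15,u-15:u+15].mean())
E
```

```text
wrist 16.1667 disc z 97.93 [97.  98.9] head 114.7
[476.87480879 193.06029624 203.89884634] [ 0.3307324  -0.45681938  0.25154175]
-54 63 z [136.5 138.3] y -26.6 24.8
-48 119 z [136.2 138. ] y -26.6 25.0
-42 229 z [107.5 136.6] y -25.5 23.8
-36 79 z [102.4 107.7] y -16.1 15.1
-30 64 z [102.7 107.8] y -7.9 7.1
-24 81 z [102.3 107.7] y -17.8 16.1
-18 185 z [102.9 112.4] y -21.8 19.9
-12 262 z [103.6 114.7] y -23.6 22.8
-6 318 z [111.5 114.8] y -24.5 22.7
0 297 z [111.6 114.9] y -24.4 22.5
6 293 z [112.4 114.9] y -23.4 21.4
12 191 z [103.5 114.1] y -16.4 14.5
18 64 z [102.  103.1] y -13.4 10.6
24 86 z [102.5 107.5] y -9.5 7.6
30 111 z [107.1 108.1] y -8.5 6.6
36 66 z [103.6 107.8] y -7.5 5.6
-8 left [-23.6 -17.6] right [15.8 22.1] 102.97655914464647
-4 left [-24.5 -18.6] right [17.3 22.6] 102.7394689199059
0 left [-24.4 -19.5] right [17.6 22.5] 102.84579049650827
4 left [-24.3 -19.4] right [17.5 22.5] 102.78003451545666
top 16.2167 disc z 97.39 [95.6 99.3] head 515.3
scene 16.2667 disc z 97.3 [96.3 98.6] head 113.62
red 10.0 9.568888888888889
dish 8.0 8.29888888888889
timer 9.0 9.197777777777778
bottle 9.0 8.296666666666667
stopper 9.0 9.264444444444445
```

Disc height has not changed, the ring is closed level in the groove, and the bystanders have not moved. Handing in.

```bash
python3 -c "
from rig import *
print(finish_job())"
```

```text
the job is handed in; nothing more can be done
None
```

The snap ring is closed in the spindle groove and alone holds the drive disc about 6 mm down after it was pressed to its stop with about 8 N; the gripper is clear, the bystanders have not moved, and the job was handed in at about 16 s.

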